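# Hook the objective caddy onto the desk rail and lock it

### The arm

A 6-joint arm with a two-finger parallel gripper is mounted at the origin on the work surface. World frame = base frame: x ahead of the robot, y to its left, z up, the work surface at z = 0. Lengths are in mm, angles in rad, forces in N, time in s.
With the tool pointing down it reaches from about 325 to 1000 mm from the base axis. Payload 5.1 kg.
Tool frame: the origin (TCP) lies midway between the tips of the shut fingers; the grasp point (between the pads) lies 19 mm behind it; x points along the fingers, z is the direction in which the jaws open and shut, and the axes are right-handed (so a half turn about x gives the same grasp; the last joint's range is limited). The gripper opens to 85 mm and grips with 20 to 120 N. Pads are 22 mm wide; open, the fingers measure 114 mm over their backs; the gripper's body (76 mm by 85 mm) begins 54 mm behind the grasp point. The pads swing forward as they close: fully open they stand 13 mm farther back than shut.
Start: joints at [1.193, 0.124, 1.65, -0, 1.367, -0.083], TCP at [188.878, 621.94, 231.322] pointing down, gripper open.
Joint ranges: [-2.61, 2.61], [-1.02, 2.33], [0.03, 2.71], [-1.35, 4.49], [0.32, 2.68], [-2.91, 2.91]. Speed limits (rad/s): [2.57, 2.57, 3.14, 3.14, 3.14, 3.14].

### API

Orientations are given as a unit quaternion [x, y, z, w].
In Python, from station import ctrl gives the robot as it stands.
- The arm moves only by the shell command python3 -m pendant 'ROWS' [FORCE]. ROWS is JSON, a list of rows, each a list of 7 numbers: the turn, a rotation vector about the tool's x, y, z in degrees, then the shift along the tool's x, y, z in mm, then the gripper command: -1 is shut, 1 is fully open, values between are in proportion. A call has 1 to 20 rows; each row is the pose to reach, as a shift and turn from the pose commanded when the call began, along the tool's axes at that moment; what a row does not reach only later rows make up. A row lasts 1/10 s, in which the tool goes at most 50 mm and 8.59 degrees, less where a joint would pass 70% of its speed; a pose out of reach is approached as far as the arm can. A call with a gripper value outside its range is refused whole. The fingers move at their own pace and stop on an object; FORCE is the grip in N (left out, the last holds). Time passes only in rows, so rows that repeat a pose let the fingers close. It gives the time, the measured TCP pose, the force and the opening at its end, in the units of the state.
- ctrl.observe(): the state, without advancing time (a new reading comes with each control period).
- ctrl.read_camera(name): name is "side" or "top" or "wrist"; returns a dict with "frame" (420x560x3 uint8, red, green, blue), "range_z" (420x560 float32, mm along the optical axis (not along the pixel's ray), 0 where there is no reading), "mtx" (3x3 intrinsics, pixels), "R" (3x3) and "t" (3): a world point X has camera coordinates R X + t. Camera axes: x right, y down, z forward; pixel columns grow to the right and rows downward; lengths in mm; the calibration is good to about 2 mm. A picture is of the moment at which its call begins.
- ctrl.finish_job(): hands the job in, once; it reports no verdict.
Trained networks look in a picture, given as the dict that the camera call returned (one of the last four; its "shot" number tells which), for a name from the list of things; names that differ only in an ending like _2 or _b are one class to them, and where a whole thing is asked for, a point or a joint stands for the part that bears it (a point fixed in the world has none). Each returns a list of dicts, best first, with "p" (0 to 1); they miss things now and then, are a little off and sometimes report something else, mostly with a low value. They report only what shows in the picture. A call takes as long as a camera call. They do not tell look-alikes from the thing itself.
- ctrl.spot_in(picture, target): "extent" ([left, top, right, bottom] in pixels, round what is visible of it).
- ctrl.place_of(picture, target): "uv" ([column, row] in pixels: a listed point, or the origin of a listed thing).
The state is a dict: "t": time; "qpos": joint angles; "joint_vel": joint speeds; "joint_efforts": joint torques, N m; "ee_pos": TCP position; "eef_rot": TCP orientation; "ft_force": force on the tool from outside, world axes, zero at the start; "wrist_torque": the same for the moment, N m; "opening": opening from 0.0 (shut) to 1.0 (fully open).
Only numpy, scipy, OpenCV 4.12 (cv2) and the standard library are available. Lean on these libraries where they do the work, as an engineer would, in place of code of your own. Each camera call takes 0.05 s, during which the arm holds its last target.

### The job

Hang the objective caddy on the rail of the low panel: take it by its handle plate, tip it so that the side away from its metal strip is raised, hook the strip over the rail's sloping cleat into the channel behind it, and work it gently along until the notch in the strip drops over the key in the channel. Then swing it down level so that it locks fully home and let go; never force it against the rail, and leave the mouse, jar and slide box where they are.

Things in the scene. Friction and masses are not known exactly. Their poses are not given: they have to be found in the camera images.
- caddy: Grey tray with three objectives, 120 (x) by 70 (y) by 50 (z) mm, 0.3 to 0.5 kg, stands upright on the desk. Origin: centre of the underside, z up. Rear = -y: rear tray face at y -35; a pad below ends flat at y -48 (z 5 to 27). Locked on the rail: axes parallel to the rail's, origin at rail y 75, z 95 mm, x where the key is, pad against the bar's front, toe under it.
- handle (a point): Centre of the grip on the caddy's handle, caddy frame (0, 0, 112) mm, axes as the caddy's. The handle is an upright plate in the middle of the tray, 64 mm along x, 12 mm thick (y), top at z 135; grip it across its thickness, between z 90 and 130 mm.
- strip_edge (a point): Middle of the lower edge of the caddy's rear steel strip, caddy frame (0, -61, 45) mm. The strip, 100 mm wide (x) and 4 thick, slopes from this edge up and forward (+y), 20 degrees off vertical, to a bridge (z 79 to 84) that joins the tray's back. Here at x 0 the edge has a notch 11 mm wide, 13 mm high.
- toe (a point): Rear end of the caddy's steel toe, top side, caddy frame (0, -58, 10) mm: a 5 mm thick, 100 mm wide tongue under the pad. It goes under the rail's bar (5 mm to spare when locked), so the strip enters the channel only with the caddy tipped about x, +y side up, 20 to 25 degrees; with the edge on the floor at rail y 12 the toe passes the bar above 17 degrees.
- rail: Fixed low white panel on the desk, 180 (x) by 165 mm high, 18 thick, with an aluminium rail in front. Origin: on the desk, in the panel's front face, mid length; x along the rail, y out of the front, z up. Rail bar: 156 mm long, y 0 to 27, z 110 to 140 mm. Push the caddy on it lightly: some 5 to 10 N is plenty, 30 N is forcing.
- channel (a point): Mid length of the channel floor, rail frame (0, 10, 140) mm, axes as the rail's. The channel lies on the bar, open above, 10 mm wide at the floor (y 5 to 15); end caps with inner faces at x +-76. Inner wall up to z 165. The outer wall is the cleat, a 4 mm plate sloping up and out, 20 degrees off vertical; lip at z 160, y 22 (inside) to 26.
- key_zone (a point): Rail frame (0, 10, 149) mm. One clamped steel key, 8 mm long (x), 9 high, stands in the channel, anywhere from x -23 to +23: its place is not reported; feel for it (or look from above). A strip edge set down off the notch rests on the key's top at z 149 and cannot be swung level; with the notch over the key (1.5 mm play each way) it drops to the floor, z 140.
- mouse: Black computer mouse, 100 by 58 by 32 mm, loose on the desk, origin under its centre. Bystander.
- jar: Small closed jar, 52 mm diameter, 70 mm high, loose, origin under its centre. Bystander.
- slide_box: Flat dark wooden slide box, 90 by 140 by 32 mm, loose, origin under its centre. Bystander.
Not all that is in view belongs to the job. Leave any purple or yellow look-alike of the caddy alone.

How it is judged (in metres and radians):
On the way:
1. the caddy, tipped by more than 9 degrees, has its strip's lower edge in the channel behind the cleat (below the lip) (z of strip_edge in the frame of rail between 0.136 and 0.157 m and y of strip_edge in the frame of rail between 0.003 and 0.022 m and x of strip_edge in the frame of rail between -0.03 and 0.03 m and angle between caddy's own z axis and vertical above 0.157 rad), for 0.1 s.
At the end, for the whole second after the job is handed in: The caddy hangs locked on the rail, released and at rest: its origin 91 to 98 mm above the desk and 70 to 80 mm in front of the panel face, within 28 mm of the rail's middle, level within 4 degrees and parallel to the rail within 4 degrees (z of caddy in the frame of rail between 0.091 and 0.098 m and y of caddy in the frame of rail between 0.07 and 0.08 m and x of caddy in the frame of rail between -0.028 and 0.028 m and angle between caddy's own z axis and vertical below 0.07 rad and angle between the x axis of caddy and the x axis of rail, either way round below 0.07 rad and linear speed of caddy below 0.02 m/s and angular speed of caddy below 0.1 rad/s and contact force between the fingers and caddy below 0.1 N); the robot touches nothing.
It fails at once if the caddy is forced against the rail or its key (more than 30 N) (contact force between caddy and rail above 30 N).
It fails at once if the robot hits the rail panel (more than 15 N) (contact force between any of the fingers, the arm and rail above 15 N).
It fails at once if the mouse, jar or slide box is moved by more than 15 mm (distance of any of mouse, jar, slide_box from where it was at the start of the episode above 0.015 m).
It also fails if it takes over 54 s, if anything falls off the work surface, if the arm or the gripper's body presses on something with over 40 N, if the wrist force passes 120 N, or if a joint passes its speed limit or range.

## Working session

There is one attempt and no reset: what is moved stays moved. The work goes in short steps, Python scripts to look and compute and a shell command to move; the robot and the scene stay as the last step left them, time stands still between calls to the robot, and variables do not carry over. Pictures are saved under pics/ and viewed, and the job is handed in when it is done.

```bash
ls; mkdir -p pics; python3 - <<'E'
from station import ctrl
import cv2
s=ctrl.observe(); print(s)
for n in ["side","top","wrist"]:
    p=ctrl.read_camera(n); cv2.imwrite(f"pics/{n}0.png",p["frame"][:,:,::-1])
    print(n,p["mtx"].tolist(),p["R"].tolist(),p["t"].tolist())
    for o in ["caddy","rail","handle","strip_edge","channel","key_zone","mouse","jar","slide_box","toe"]:
        print(o,[(round(d["p"],2),[round(float(v)) for v in d["extent"]]) for d in ctrl.spot_in(p,o)][:3],[(round(d["p"],2),[round(float(v),1) for v in d["uv"]]) for d in ctrl.place_of(p,o)][:3])
print(ctrl.observe()["t"])
E
```

```text
pics
{'t': 0.0, 'qpos': array([ 1.19340075e+00,  1.24496413e-01,  1.65169898e+00,  2.91902718e-05,
        1.36750147e+00, -8.26012689e-02]), 'joint_vel': array([-0.00069642,  0.00036566,  0.00319131,  0.00075708, -0.00124415,
       -0.00171192]), 'joint_efforts': array([ 4.30266637e-04, -4.23600519e+01, -3.65462673e+01,  3.29991667e-05,
        6.74526149e-03, -3.73258246e-06]), 'ee_pos': array([188.64410838, 621.37386838, 230.04388369]), 'eef_rot': array([-0.42152811,  0.56864874,  0.42076074,  0.56737383]), 'ft_force': array([ 0.25653018, -0.27685151,  0.13039524]), 'wrist_torque': array([ 0.03016548, -0.00738455,  0.00194124]), 'opening': 0.998952302308222}
side [[520.5934176980353, 0.0, 277.2094963708881], [0.0, 520.5934176980353, 206.14646751588865], [0.0, 0.0, 1.0]] [[0.9380206279072966, -0.3465603968361129, 0.003632212162968606], [-0.23084590679200864, -0.6325694532172557, -0.7393010578741227], [0.25851009446011225, 0.692641161209192, -0.6733652447676564]] [-437.08928387955694, 276.51929363824587, 1054.8806045779697]
caddy [(0.96, [150, 119, 202, 178]), (0.85, [213, 138, 257
[... 2742 characters left out ...]
2915], [0.0, 0.0, 1.0]] [[0.29076507300423854, 0.9567943972995712, 0.00039194003570506447], [0.9246114982481937, -0.28109015293514067, 0.2570640060960126], [0.24606757126462528, -0.07438284223563235, -0.966394300041592]] [-650.598621765195, -33.62222122080102, 377.74841738690805]
caddy [(0.85, [168, 276, 277, 359]), (0.53, [2, 297, 18, 327])] [(0.71, [228.5, 322.5])]
rail [] []
handle [(0.94, [170, 274, 280, 367]), (0.49, [0, 294, 16, 324])] []
strip_edge [(0.85, [0, 297, 16, 328]), (0.8, [166, 273, 282, 364])] [(0.55, [178.3, 321.3])]
channel [] []
key_zone [] []
mouse [] []
jar [] []
slide_box [] []
toe [(0.98, [168, 272, 280, 364]), (0.61, [0, 295, 16, 326])] [(0.98, [190.7, 304.1])]
3.15
```

View pics/side0.png

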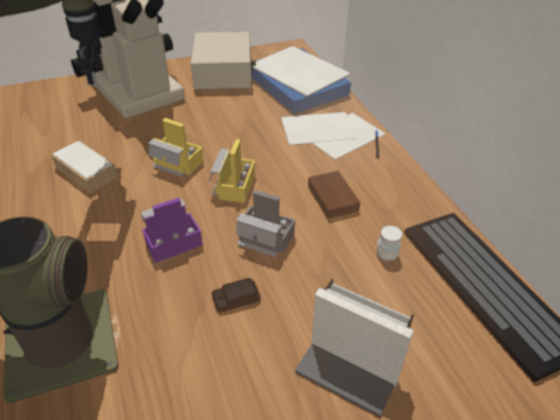

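View pics/top0.png

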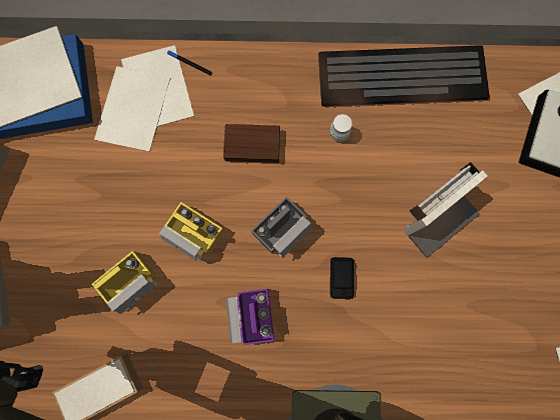

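View pics/wrist0.png

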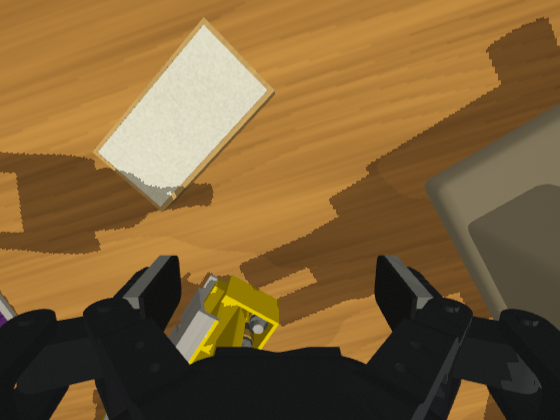

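```bash
cat > h.py <<'E'
import numpy as np, cv2
from station import ctrl
def cloud(p):
    z=p["range_z"].astype(float); K=p["mtx"]; v,u=np.indices(z.shape)
    c=np.stack([(u-K[0,2])/K[0,0]*z,(v-K[1,2])/K[1,1]*z,z],-1)
    w=(c-p["t"])@p["R"]; w[z<=0]=np.nan
    return w
def proj(p,X):
    c=np.asarray(X,float)@p["R"].T+p["t"]; q=c@p["mtx"].T
    return q[...,:2]/q[...,2:]
def crop(p,box,name,f=8):
    l,t,r,b=box; im=p["frame"][t:b,l:r,::-1]
    cv2.imwrite("pics/"+name,cv2.resize(im,None,fx=f,fy=f,interpolation=cv2.INTER_CUBIC))
E
python3 - <<'E'
from h import *
import pickle
P={n:ctrl.read_camera(n) for n in ["side","top"]}
pickle.dump(P,open("P.pkl","wb"))
p=P["top"]; w=cloud(p)
crop(p,(395,150,495,260),"railtop.png",5); crop(p,(245,190,325,260),"cadtop.png",8)
crop(P["side"],(225,185,305,265),"cadside.png",7)
def rect(box,z0,z1):
    l,t,r,b=box; q=w[t:b,l:r].reshape(-1,3); q=q[(q[:,2]>z0)&(q[:,2]<z1)]
    r=cv2.minAreaRect(q[:,:2].astype(np.float32)); print(z0,z1,len(q),q.mean(0).round(1),[np.round(a,1) for a in r])
for a,b in [(150,175),(155,163),(163,175),(135,150)]: rect((395,150,495,260),a,b)
for a,b in [(120,145),(125,140),(75,90),(40,60)]: rect((245,190,325,260),a,b)
E
```

```text
150 175 1204 [ 543.4 -237.8  163.3] [array([ 548.5, -236.6]), array([ 47.7, 182.3]), np.float64(39.1)]
155 163 314 [ 549.9 -228.2  159.8] [array([ 548.6, -236.7]), array([ 47.7, 182.1]), np.float64(39.1)]
163 175 804 [ 539.6 -242.6  165.8] [array([ 547.3, -235.6]), array([ 47.1, 179.4]), np.float64(39.2)]
135 150 477 [ 551.9 -230.7  141.8] [array([ 551.5, -224.2]), array([ 44.1, 172. ]), np.float64(46.8)]
120 145 171 [492.1 137.6 133.9] [array([491.6, 138.1]), array([12.2, 64.1]), np.float64(46.8)]
125 140 163 [491.8 138.2 134.5] [array([491.6, 138.1]), array([12.2, 64.1]), np.float64(46.8)]
75 90 482 [463.2 109.5  83.7] [array([474.7, 120.2]), array([59.7, 99.4]), np.float64(45.9)]
40 60 393 [489.1 139.8  49.5] [array([482.7, 128.6]), array([ 99.5, 119. ]), np.float64(45.9)]
```

View pics/railtop.png

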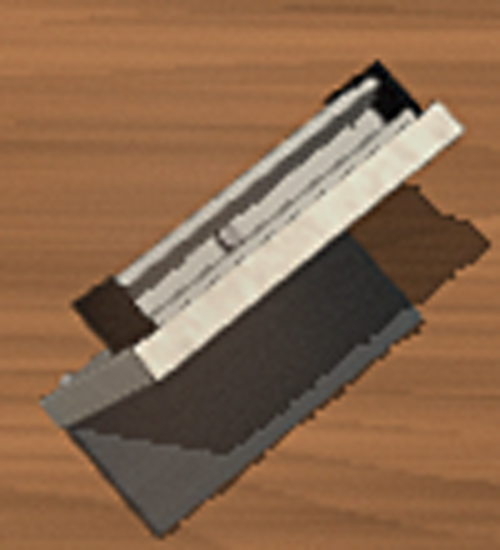

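View pics/cadtop.png

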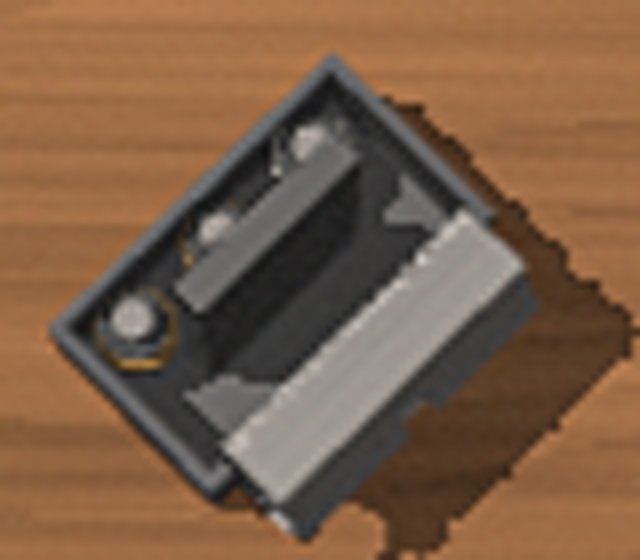

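View pics/cadside.png

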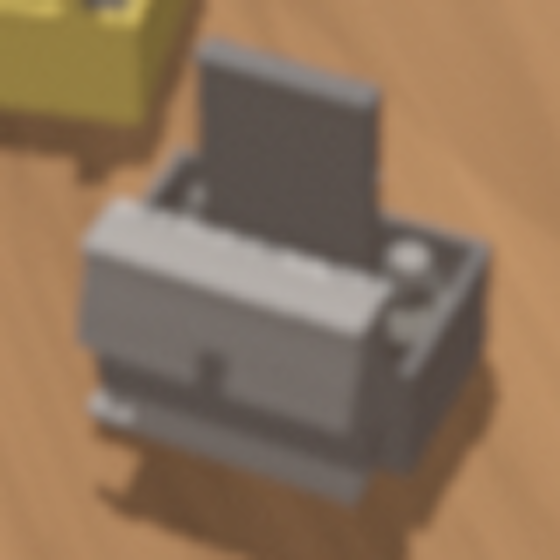

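```bash
cat > geo.py <<'E'
import pickle
from h import *
from scipy.optimize import least_squares
from scipy.spatial.transform import Rotation as Ro
P=pickle.load(open("P.pkl","rb")); p=P["top"]
E
python3 - <<'E'
from geo import *
w=cloud(p)
px=np.array([[440,102],[465,130],[135,345],[157,380]])/5+[395,150]-0.4
M=np.array([[90,0,165],[90,-18,165],[-90,0,165],[-90,-18,165]],float)
def T(q,M):
    c,s=np.cos(q[2]),np.sin(q[2]); ex=np.array([s,-c]); ey=np.array([c,s])
    return np.c_[q[:2]+M[:,:1]*ex+M[:,1:2]*ey,M[:,2]]
r=least_squares(lambda q:(proj(p,T(q,M))-px).ravel(),[545,-240,.68])
print(r.x,np.degrees(r.x[2]),r.fun.round(2))
# cloud in rail frame using this
q=r.x; c,s=np.cos(q[2]),np.sin(q[2])
W=w[150:260,395:495].reshape(-1,3); d=W[:,:2]-q[:2]; X=d@[s,-c]; Y=d@[c,s]; Z=W[:,2]
for z0,z1,y0,y1 in [(163,168,-40,60),(158,162.5,10,40),(138,144,0,22)]:
    m=(Z>z0)&(Z<z1)&(Y>y0)&(Y<y1); print(z0,m.sum(),np.percentile(X[m],[1,50,99]).round(1),np.percentile(Y[m],[1,50,99]).round(1), 'yaw slope',np.polyfit(X[m],Y[m],1)[0]*57.3)
m=(Z>140)&(Z<155)&(Y>3)&(Y<18)&(abs(X)<70)
for x0 in range(-30,30,2):
    k=m&(X>=x0)&(X<x0+2); 
    if k.sum(): print(x0,Z[k].round(0)[np.argsort(Y[k])],Y[k].round(0)[np.argsort(Y[k])])
# zoom
crop(p,(425,180,460,215),"key.png",16)
print("key px guess", [proj(p,T(q,np.array([[x,10,149.]]))).round(1).tolist() for x in (-20,-10,0,10,20)])
s=ctrl.observe(); R=Ro.from_quat(s["eef_rot"]).as_matrix(); print(R.round(3))
E
```

```text
[ 544.18075122 -240.70310443    0.67618018] 38.74227047890648 [ 0.   -0.52  0.52  0.13 -0.8   0.43  0.28 -0.07]
163 731 [-88.5  -2.   85.6] [-17.6  -5.7  25. ] yaw slope 0.4686394969320345
158 130 [-81.3  -3.8  76.7] [11.2 23.4 27.3] yaw slope -0.06902129056031354
138 272 [-80.7   8.1  76.2] [ 4.6 10.6 17.4] yaw slope 0.3696894941287788
-30 [141. 141. 141. 140. 146.] [ 6.  9. 12. 15. 17.]
-28 [149. 141. 141. 141.] [ 5.  7. 10. 14.]
-26 [142. 145. 151.] [12. 17. 18.]
-24 [142. 141. 142. 140. 144.] [ 6.  8. 13. 14. 16.]
-22 [150. 150. 141. 150. 147. 140. 150. 145. 140.] [ 6.  7.  8.  9. 10. 11. 12. 13. 14.]
-20 [140. 149. 151. 140. 148.] [ 5. 10. 14. 16. 17.]
-18 [149. 147. 151. 150. 142.] [ 6.  7.  9. 12. 15.]
-16 [151. 148. 148. 150. 149. 141. 147.] [ 6.  8. 11. 13. 14. 15. 17.]
-14 [149.] [9.]
-12 [148. 140. 145.] [ 5. 15. 17.]
-10 [143. 140. 149.] [ 8. 14. 18.]
-8 [145. 141. 141. 141.] [ 5.  6. 13. 16.]
-6 [141. 142. 149.] [11. 16. 18.]
-4 [142. 140. 142. 141. 141. 140. 141.] [ 5.  7.  8. 10. 11. 13. 15.]
-2 [142. 144. 142.] [10. 15. 16.]
0 [153. 143. 141. 143. 145.] [ 5. 11. 12. 14. 17.]
2 [141. 143.] [ 7. 12.]
4 [144.] [17.]
6 [147. 140. 140. 145.] [ 5.  8. 16. 18.]
8 [140. 143. 150.] [ 6.  8. 18.]
12 [142. 142. 140. 145.] [ 8. 12. 15. 16.]
14 [142. 140. 141. 146.] [ 7. 10. 13. 17.]
16 [141. 140. 141. 140.] [ 6.  9. 14. 15.]
18 [142. 140. 141. 144.] [ 6. 10. 15. 17.]
20 [141. 142. 144. 148.] [11. 14. 16. 18.]
22 [147. 142. 141. 141. 142.] [ 5.  6.  9. 13. 14.]
24 [141. 144. 146.] [ 8. 16. 18.]
26 [144. 140. 141. 141. 143.] [ 5. 10. 12. 15. 16.]
28 [143.] [7.]
key px guess [[[439.7, 197.5]], [[443.0, 194.8]], [[446.4, 192.1]], [[449.8, 189.4]], [[453.2, 186.7]]]
[[-0.    -0.957  0.291]
 [ 0.     0.291  0.957]
 [-1.     0.     0.   ]]
```

View pics/key.png

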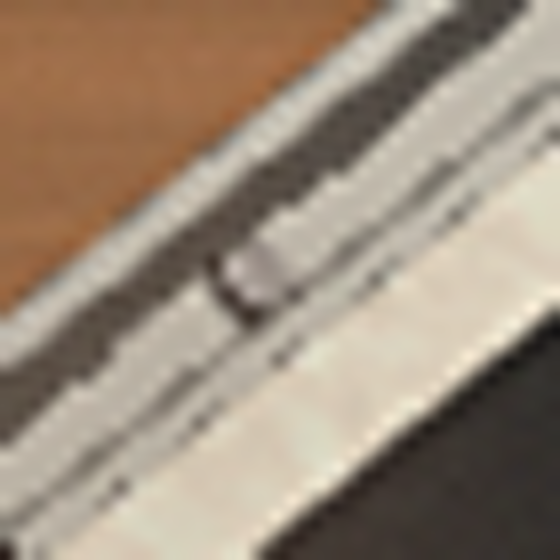

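```bash
python3 -m pendant '[[27,0,0,0,-430.5,-375,1],[27,0,0,0,-430.5,-375,1],[27,0,0,0,-430.5,-375,1],[27,0,0,0,-430.5,-375,1],[27,0,0,0,-430.5,-375,1],[27,0,0,0,-430.5,-375,1],[27,0,0,0,-430.5,-375,1],[27,0,0,0,-430.5,-375,1],[27,0,0,0,-430.5,-375,1],[27,0,0,0,-430.5,-375,1],[27,0,0,0,-430.5,-375,1],[27,0,0,0,-430.5,-375,1],[27,0,0,0,-430.5,-375,1],[27,0,0,0,-430.5,-375,1],[27,0,0,0,-430.5,-375,1],[27,0,0,0,-430.5,-375,1]]' 80
python3 - <<'E'
from geo import *
s=ctrl.observe(); R=Ro.from_quat(s["eef_rot"]).as_matrix(); print(s["t"],s["ee_pos"],R.round(3).tolist(),s["ft_force"])
p=ctrl.read_camera("wrist"); crop(p,(0,0,560,420),"w1.png",1)
w=cloud(p).reshape(-1,3)
print(((w[:,2]>70)&(w[:,2]<145)).sum())
m=(w[:,2]>126)&(w[:,2]<142)&(np.hypot(w[:,0]-492,w[:,1]-138)<60)
if m.sum()>10: print(m.sum(),w[m].mean(0),cv2.minAreaRect(w[m][:,:2].astype(np.float32)))
m=(w[:,2]>78)&(w[:,2]<90)&(np.hypot(w[:,0]-463,w[:,1]-110)<70)
if m.sum()>10: print(m.sum(),w[m].mean(0),cv2.minAreaRect(w[m][:,:2].astype(np.float32)))
E
```

```text
t: 4.85
ee_pos: [491.3, 139.2, 231.3]
eef_rot: [-0.277, 0.65, 0.278, 0.65]
ft_force: [0.6, -0.2, 0.2]
opening: 1.001
4.85 [491.27821413 139.16214274 231.33847416] [[-0.0, -0.722, 0.692], [0.0, 0.692, 0.722], [-1.0, 0.0, 0.0]] [ 0.63826627 -0.23261619  0.16356758]
6776
1267 [491.14073319 141.82607279 134.77359539] ((492.0880126953125, 140.86312866210938), (12.00899600982666, 63.66326141357422), 45.55531311035156)
2887 [460.95091021 112.00819239  84.04525107] ((474.9823303222656, 122.71177673339844), (60.501407623291016, 99.58682250976562), 45.38454055786133)
```

View pics/w1.png

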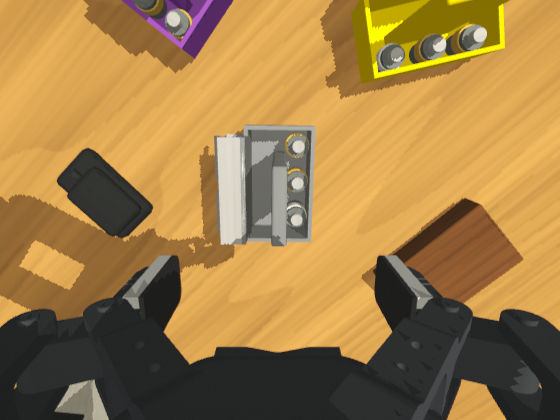

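```bash
python3 -m pendant '[[0.5,0,0,46,0,0.5,1],[0.5,0,0,92,0,0.5,1],[0.5,0,0,138,0,0.5,1],[0.5,0,0,138,0,0.5,0.3],[0.5,0,0,138,0,0.5,-0.3],[0.5,0,0,138,0,0.5,-1],[0.5,0,0,138,0,0.5,-1],[0.5,0,0,138,0,0.5,-1],[0.5,0,0,138,0,0.5,-1]]' 80; python3 - <<'E'
from geo import *
s=ctrl.observe(); print(s["wrist_torque"],s["opening"])
p=ctrl.read_camera("top"); crop(p,(230,170,340,270),"t2.png",6)
E
```

```text
t: 5.8
ee_pos: [493.8, 138.6, 95.9]
eef_rot: [-0.274, 0.65, 0.274, 0.653]
ft_force: [-1.0, -0.3, 6.9]
opening: 0.129
[-0.08523897  0.19384557  0.03765446] 0.12938854977054037
```

View pics/t2.png

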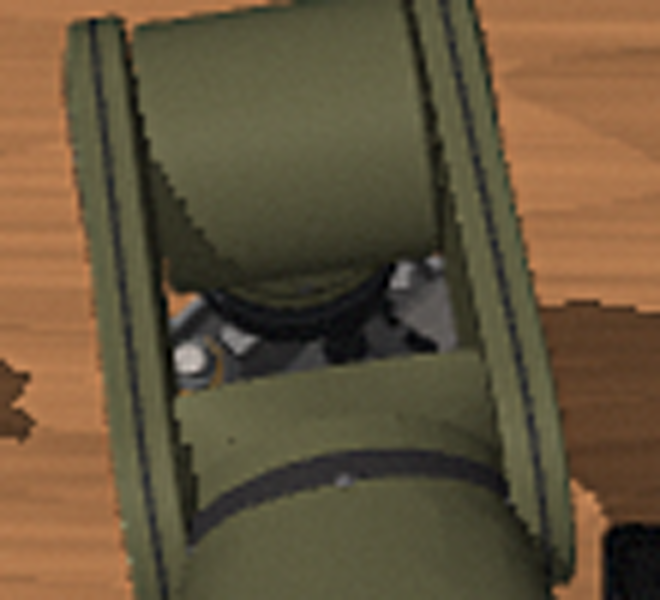

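```bash
cat > plan.py <<'E'
from geo import *
O=np.array([544.2,-240.7]); A=np.radians(38.9)
ex=np.array([np.sin(A),-np.cos(A),0]); ey=np.array([np.cos(A),np.sin(A),0]); ez=np.array([0,0,1.])
B=np.c_[ex,ey,ez]; DX=2.0; TZ=95.9
TC=np.array([DX,0,TZ])  # tcp in caddy frame
def rail(X): return B.T@(np.asarray(X)-np.r_[O,0])
def now(verbose=True):
    s=ctrl.observe(); R=Ro.from_quat(s["eef_rot"]).as_matrix(); X=np.array(s["ee_pos"])
    Rc=np.c_[-R[:,1],R[:,2],-R[:,0]]  # caddy axes in world
    Rr=B.T@Rc; o=X-Rc@TC
    pt=lambda c: rail(o+Rc@np.array(c,float))
    if verbose:
        print("t",round(s["t"],2),"rail: origin",rail(o).round(1),"edge",pt([0,-61,45]).round(1),"toe",pt([0,-58,10]).round(1),
          "tilt",np.degrees(Ro.from_matrix(Rr).as_rotvec()).round(2),"F rail",(B.T@s["ft_force"]).round(1),"T",(B.T@s["wrist_torque"]).round(2),"op",round(s["opening"],3))
    return X,R
def goal(x,tilt,edge=None,origin=None,yaw=0):
    """target in rail frame -> tool shift/turn from now"""
    X,R=now()
    Rr=Ro.from_rotvec([np.radians(tilt),0,0]).as_matrix()
    if yaw: Rr=Ro.from_rotvec([0,0,np.radians(yaw)]).as_matrix()@Rr
    if edge is not None: o=np.array([x,edge[0],edge[1]])-Rr@[0,-61,45]
    else: o=np.array([x,origin[0],origin[1]])
    Rc=B@Rr; Xt=np.r_[O,0]+B@o+Rc@TC; Rt=np.c_[-Rc[:,2],-Rc[:,0],Rc[:,1]]
    print("turn",np.degrees(Ro.from_matrix(R.T@Rt).as_rotvec()).round(2),"shift",(R.T@(Xt-X)).round(1),"tcp",Xt.round(1))
E
python3 -c "
from plan import *
goal(-16,0,origin=(150,200))
w=cloud(p)[150:260,395:495].reshape(-1,3); r=(w-np.r_[O,0])@B
m=(r[:,2]>146.5)&(r[:,2]<152)&(r[:,1]>6)&(r[:,1]<14)&(abs(r[:,0]+17)<8); print(np.sort(r[m][:,0]).round(1),r[m].mean(0))
m=(r[:,2]>163)&(r[:,2]<168)&(r[:,1]<0); print(r[m].min(0),r[m].max(0))
"
```

```text
t 5.85 rail: origin [-328.6  199.1    0. ] edge [-321.6  138.3   44.8] toe [-321.8  141.4    9.8] tilt [ 0.19 -0.13  6.71] F rail [-0.7 -1.3  6.3] T [-0.21  0.09  0.06] op 0.129
turn [6.71 0.19 0.13] shift [-199.5 -305.4  -84.6] tcp [ 652.1 -135.6  295.9]
[-21.9 -20.9 -20.8 -20.3 -19.6 -18.7 -17.7 -17.7 -17.3 -16.8 -15.5 -14.9
 -14.5 -14.3 -14.1 -13.6] [-17.41447509   9.85681046 149.29873419]
[-91.61226045 -18.02497827 163.01875527] [ 8.77470699e+01 -1.12034124e-01  1.67985998e+02]
```

```bash
sed -i 's/^O=.*/O=np.array([544.2,-240.7])-1.9*np.array([np.sin(np.radians(38.9)),-np.cos(np.radians(38.9))])/' plan.py
python3 -m pendant '[[0,0,0,-45,0,0,-1],[0,0,0,-90,0,0,-1],[0,0,0,-135,0,0,-1],[0,0,0,-180,-20,-6,-1],[3,0,0,-199.5,-62,-17,-1],[6.7,0.2,0,-199.5,-107,-30,-1],[6.7,0.2,0,-199.5,-152,-42,-1],[6.7,0.2,0,-199.5,-197,-55,-1],[6.7,0.2,0,-199.5,-242,-67,-1],[6.7,0.2,0,-199.5,-285,-79,-1],[6.7,0.2,0,-199.5,-305.4,-84.6,-1],[6.7,0.2,0,-199.5,-305.4,-84.6,-1],[6.7,0.2,0,-199.5,-305.4,-84.6,-1]]' 80; python3 - <<'E'
from plan import *
now()
import pickle
Q={n:ctrl.read_camera(n) for n in ("wrist","side","top")}
pickle.dump(Q,open("Q.pkl","wb"))
crop(Q["wrist"],(0,0,560,420),"w3.png",1); crop(Q["side"],(220,150,460,420),"s3.png",2);crop(Q["top"],(320,100,500,270),"t3.png",3)
E
```

```text
t: 7.15
ee_pos: [650.8, -135.7, 291.6]
eef_rot: [-0.235, 0.669, 0.235, 0.665]
ft_force: [-0.0, -0.2, -3.7]
opening: 0.131Traceback (most recent call last):
  File "<stdin>", line 1, in <module>
  File "plan.py", line 3, in <module>
    ex=np.array([np.sin(A),-np.cos(A),0]); ey=np.array([np.cos(A),np.sin(A),0]); ez=np.array([0,0,1.])
                        ^
NameError: name 'A' is not defined
```

```bash
sed -i '2s/$/; A=np.radians(38.9)/' plan.py
python3 - <<'E'
from plan import *
now()
import pickle
Q={n:ctrl.read_camera(n) for n in ("wrist","side","top")}
pickle.dump(Q,open("Q.pkl","wb"))
crop(Q["wrist"],(0,0,560,420),"w3.png",1); crop(Q["side"],(220,150,460,420),"s3.png",2);crop(Q["top"],(320,100,500,270),"t3.png",3)
E
```

```text
t 7.15 rail: origin [-15.1 148.4 195.7] edge [-15.   87.6 241. ] toe [-15.1  90.5 206. ] tilt [-0.25  0.12 -0.04] F rail [ 0.1 -0.1 -3.7] T [ 0.   -0.03 -0.05] op 0.131
```

View pics/w3.png

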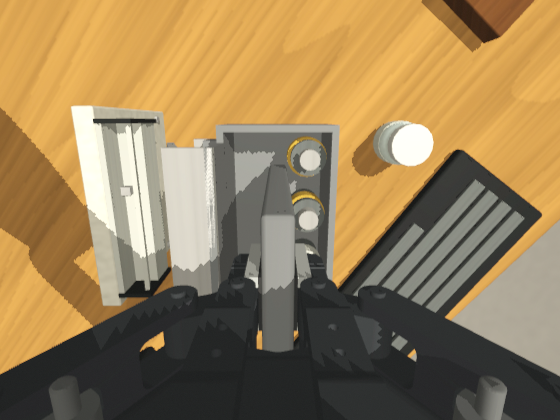

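View pics/s3.png

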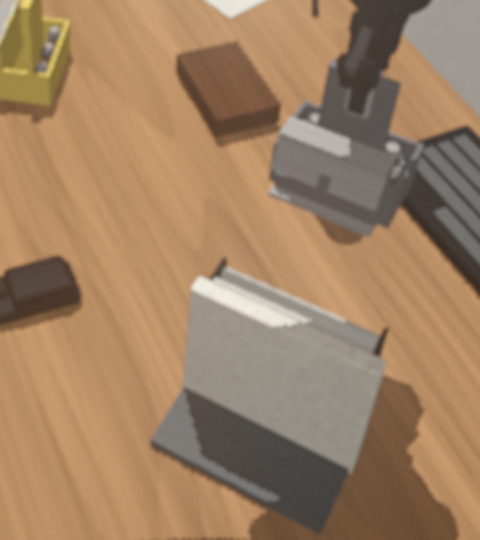

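View pics/t3.png

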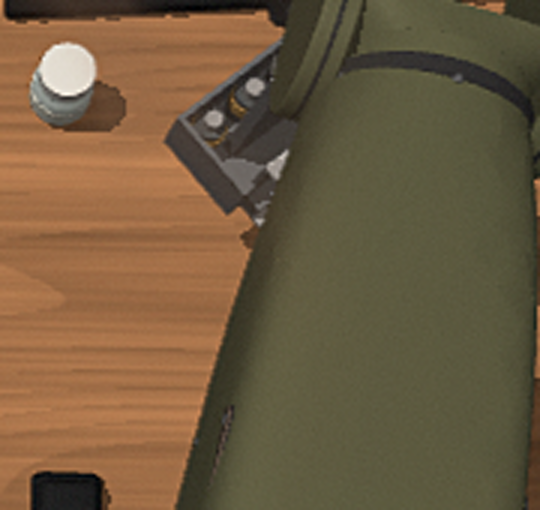

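```bash
python3 - <<'E'
from plan import *
Q=pickle.load(open("Q.pkl","rb")); q=Q["wrist"]; W=cloud(q)
def box(l,t,r,b): 
    w=W[t:b,l:r].reshape(-1,3); w=w[~np.isnan(w[:,0])]; return (w-np.r_[O,0])@B
pc=lambda v:np.percentile(v,[1,5,50,95,99]).round(1)
r=box(65,95,170,310); 
m=(r[:,2]>162)&(r[:,2]<169); x=r[m]; print("panel top x",pc(x[:,0]),"y",pc(x[:,1]),"z",pc(x[:,2]))
f=x[(x[:,1]<3)]; print("yaw slope",np.degrees(np.polyfit(f[:,0],f[:,1],1)[0]), cv2.minAreaRect(f[:,:2].astype(np.float32)))
m=(r[:,2]>157)&(r[:,2]<162)&(r[:,1]>15); x=r[m]; print("lip x",pc(x[:,0]),"y",pc(x[:,1]),np.degrees(np.polyfit(x[:,0],x[:,1],1)[0]))
m=(r[:,2]>136)&(r[:,2]<144)&(r[:,1]>0)&(r[:,1]<20); x=r[m]; print("floor x",pc(x[:,0]),"y",pc(x[:,1]),pc(x[:,2]))
k=box(115,182,135,198); m=(k[:,2]>146)&(k[:,2]<152)&(k[:,1]>3)&(k[:,1]<18); x=k[m]; print("key",m.sum(),"x",pc(x[:,0]),"y",pc(x[:,1]),pc(x[:,2]))
# caddy
c=box(158,110,350,300)
for z0,z1,n in [(240,250,"tray rim"),(275,283,"bridge"),(326,336,"handle")]:
    m=(c[:,2]>z0)&(c[:,2]<z1); x=c[m]; print(n,m.sum(),"x",pc(x[:,0]),"y",pc(x[:,1]),"z",pc(x[:,2]), cv2.minAreaRect(x[:,:2].astype(np.float32)))
h=box(255,150,300,360); m=(h[:,2]>322)&(h[:,2]<338);x=h[m]; print("handle",m.sum(),"x",pc(x[:,0]),"y",pc(x[:,1]),"z",pc(x[:,2]))
crop(q,(70,90,240,310),"w3z.png",3)
E
```

```text
panel top x [-88.  -80.3 -10.7  77.5  85.9] y [-15.6 -14.2  -3.3  10.9  28.5] z [162.5 163.5 165.  166.4 167.2]
yaw slope 0.24699502502674842 ((-0.33655548095703125, -6.55129337310791), (178.8736114501953, 20.414207458496094), 0.5466607213020325)
lip x [-77.1 -71.   -4.2  75.6  76.4] y [18.6 23.8 25.8 27.9 31.7] -0.0011486396169987033
floor x [-85.7 -73.   -4.5  68.4  75.8] y [ 1.   6.   9.6 14.3 15. ] [138.2 139.  140.3 143.2 143.8]
key 143 x [-24.9 -23.4 -17.7 -13.3 -11.9] y [ 5.8  6.  10.2 15.9 16.1] [146.1 146.8 148.9 150.9 151.7]
tray rim 3305 x [-75.6 -75.  -53.6   6.9  16.1] y [115.2 118.1 169.  183.6 184.2] z [240.4 242.  245.4 247.2 249. ] ((-27.522056579589844, 135.3409423828125), (98.15773010253906, 96.10784912109375), 89.9308853149414)
bridge 7178 x [-65.  -62.6 -32.3   4.2   9.1] y [ 94.7  95.8 107.3 118.3 124.5] z [276.2 278.8 280.  281.1 281.5] ((-27.55116081237793, 110.72970581054688), (62.367801666259766, 74.44112396240234), 63.12952423095703)
handle 3790 x [-47.2 -46.3 -28.3 -17.4 -15.9] y [126.6 139.  149.6 160.  171.7] z [326.5 328.3 330.6 334.8 335.8] ((-23.082969665527344, 145.37217712402344), (40.03975296020508, 43.134212493896484), 35.32905197143555)
handle 5478 x [-47.3 -46.3 -21.6   2.2   5.2] y [142.2 143.  149.6 156.2 157.1] z [323.6 328.1 330.5 331.9 337.3]
```

View pics/w3z.png

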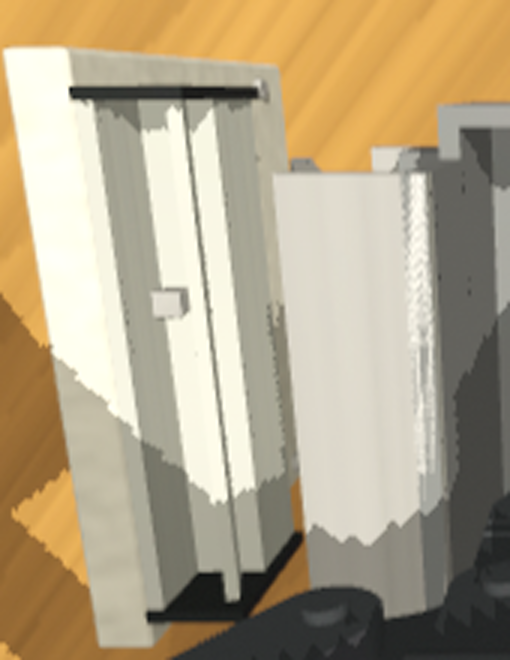

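```bash
python3 - <<'E'
from plan import *
Q=pickle.load(open("Q.pkl","rb")); q=Q["wrist"]
l,t,r,b=105,175,145,210; f=18
im=cv2.resize(q["frame"][t:b,l:r,::-1],None,fx=f,fy=f,interpolation=cv2.INTER_CUBIC)
print(proj(q,np.r_[O,0]+B@[-17.5,10,149]))
for xc,col in ((-17.7,(0,0,255)),(-15.7,(255,0,0))):
  for z in (149,140):
    P4=np.array([[xc-4,5,z],[xc+4,5,z],[xc+4,15,z],[xc-4,15,z]])
    uv=proj(q,np.r_[O,0]+P4@B.T); uv=((uv-[l,t]+.5)*f).astype(np.int32)
    cv2.polylines(im,[uv.reshape(-1,1,2)],True,col,1)
cv2.imwrite("pics/k3.png",im)
G=(cloud(q)[180:200,112:138]-np.r_[O,0])@B
print(G[::1,4:18:2,2].round(0)); print(G[:,10,0].round(1))
E
```

```text
[123.13854012 190.5422744 ]
[[153. 149. 147. 140. 141. 140. 141.]
 [152. 149. 147. 142. 141. 141. 140.]
 [153. 148. 146. 141. 140. 141. 140.]
 [153. 150. 146. 142. 140. 140. 141.]
 [152. 149. 146. 142. 140. 140. 139.]
 [154. 151. 146. 143. 140. 140. 140.]
 [155. 150. 146. 142. 142. 143. 144.]
 [154. 150. 148. 149. 149. 148. 147.]
 [154. 151. 149. 150. 150. 150. 149.]
 [155. 151. 148. 149. 151. 148. 150.]
 [155. 151. 150. 150. 148. 150. 150.]
 [155. 152. 147. 150. 148. 149. 149.]
 [156. 151. 147. 148. 149. 149. 148.]
 [154. 152. 148. 149. 149. 150. 148.]
 [155. 153. 149. 149. 149. 149. 149.]
 [154. 153. 149. 149. 149. 150. 149.]
 [156. 154. 149. 146. 142. 141. 140.]
 [156. 153. 149. 146. 142. 140. 140.]
 [155. 153. 149. 146. 143. 141. 140.]
 [156. 152. 150. 146. 143. 140. 141.]]
[-25.5 -24.9 -23.9 -23.1 -22.2 -21.3 -20.4 -20.7 -20.1 -18.8 -18.3 -17.3
 -16.  -15.2 -14.4 -13.4 -11.7 -10.8  -9.8  -8.9]
```

View pics/k3.png

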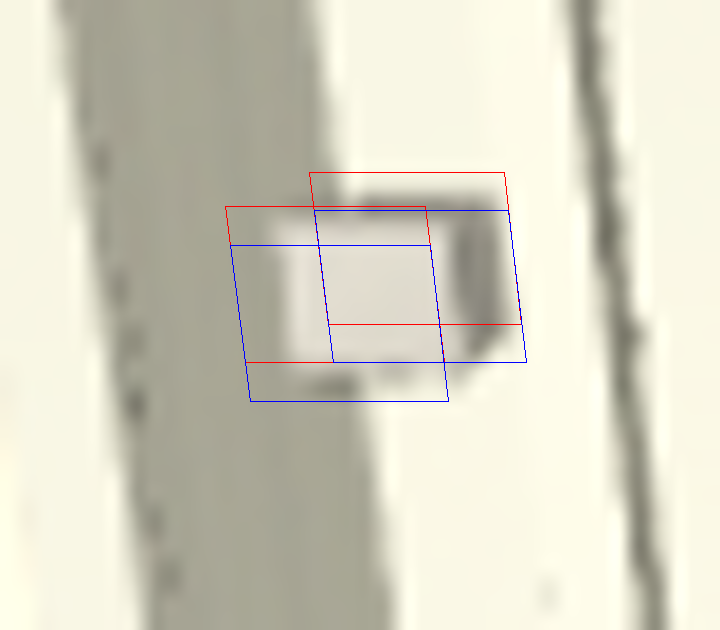

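```bash
python3 - <<'E'
from plan import *
for e in ((70,205),(40,205),(15,200),(14,185)): goal(-17,24,edge=e)
E
```

```text
t 7.3 rail: origin [-15.9 149.3 196.8] edge [-15.7  88.4 242. ] toe [-15.8  91.3 207. ] tilt [-0.2   0.02  0.08] F rail [ 0.2  0.4 -3.7] T [ 0.09  0.   -0.  ] op 0.128
turn [  0.07 -24.2   -0.04] shift [ 16.6   1.2 -44.5] tcp [ 615.3 -161.6  276.3]
t 7.3 rail: origin [-15.9 149.3 196.8] edge [-15.7  88.4 242. ] toe [-15.8  91.3 207. ] tilt [-0.2   0.02  0.08] F rail [ 0.2  0.4 -3.7] T [ 0.09  0.   -0.  ] op 0.128
turn [  0.07 -24.2   -0.04] shift [ 16.7   1.3 -74.5] tcp [ 592.  -180.4  276.3]
t 7.3 rail: origin [-15.9 149.3 196.8] edge [-15.7  88.4 242. ] toe [-15.8  91.3 207. ] tilt [-0.2   0.02  0.08] F rail [ 0.2  0.4 -3.7] T [ 0.09  0.   -0.  ] op 0.128
turn [  0.07 -24.2   -0.04] shift [ 21.8   1.3 -99.5] tcp [ 572.5 -196.1  271.3]
t 7.3 rail: origin [-15.9 149.3 196.8] edge [-15.7  88.4 242. ] toe [-15.8  91.3 207. ] tilt [-0.2   0.02  0.08] F rail [ 0.2  0.4 -3.7] T [ 0.09  0.   -0.  ] op 0.128
turn [  0.07 -24.2   -0.04] shift [  36.8    1.3 -100.5] tcp [ 571.7 -196.8  256.3]
```

```bash
python3 -m pendant '[[0,-8,0,6,0.5,-15,-1],[0,-16,0,11,1,-30,-1],[0,-24.2,0,16.6,1.2,-44.5,-1],[0,-24.2,0,16.7,1.3,-60,-1],[0,-24.2,0,16.7,1.3,-75,-1],[0,-24.2,0,20,1.3,-90,-1],[0,-24.2,0,22,1.3,-99.5,-1],[0,-24.2,0,27,1.3,-100,-1],[0,-24.2,0,27,1.3,-100,-1],[0,-24.2,0,27,1.3,-100,-1]]' 80; python3 - <<'E'
from plan import *
import pickle
Q={n:ctrl.read_camera(n) for n in ("wrist","side")}
pickle.dump(Q,open("Q2.pkl","wb"))
crop(Q["wrist"],(0,0,560,420),"w4.png",1); crop(Q["side"],(280,180,440,340),"s4.png",4)
goal(-17.1,24,edge=(13.5,165)); goal(-17.1,24,edge=(13,151))
E
```

```text
t: 8.3
ee_pos: [572.9, -197.1, 265.9]
eef_rot: [-0.181, 0.514, 0.28, 0.791]
ft_force: [0.4, -0.1, -4.3]
opening: 0.13
t 8.4 rail: origin [-15.9  88.7 178.6] edge [-15.9  14.7 194.9] toe [-15.9  31.7 164.1] tilt [2.4e+01 1.0e-02 6.0e-02] F rail [-0.3 -0.1 -3. ] T [-0.5  -0.05  0.02] op 0.131
turn [ 0.05  0.   -0.02] shift [ 26.8   1.2 -13.3] tcp [ 571.3 -197.   236.3]
t 8.4 rail: origin [-15.9  88.7 178.6] edge [-15.9  14.7 194.9] toe [-15.9  31.7 164.1] tilt [2.4e+01 1.0e-02 6.0e-02] F rail [-0.3 -0.1 -3. ] T [-0.5  -0.05  0.02] op 0.131
turn [ 0.05  0.   -0.02] shift [ 39.4   1.2 -19.4] tcp [ 570.9 -197.3  222.3]
```

View pics/w4.png

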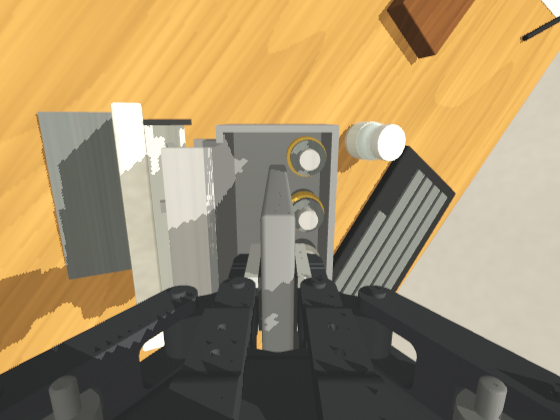

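View pics/s4.png

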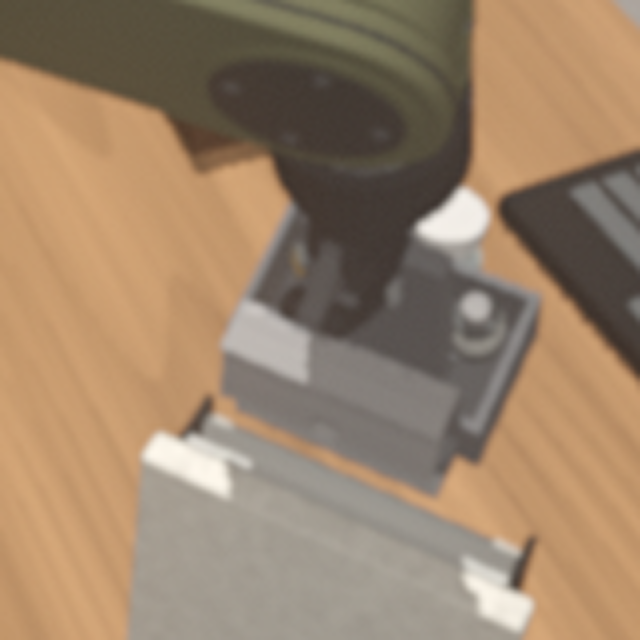

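```bash
python3 -m pendant '[[0,0,0,9,1.2,-4,-1],[0,0,0,18,1.2,-9,-1],[0,0,0,26.8,1.2,-13.3,-1],[0,0,0,31,1.2,-15.4,-1],[0,0,0,31,1.2,-15.4,-1],[0,0,0,31,1.2,-15.4,-1]]' 80; python3 - <<'E'
from plan import *
goal(-17.1,24,edge=(13,151)); goal(-17.1,24,edge=(12,140))
E
```

```text
t: 9.0
ee_pos: [570.7, -197.6, 231.5]
eef_rot: [-0.181, 0.514, 0.279, 0.791]
ft_force: [0.7, 0.7, -3.7]
opening: 0.13
t 9.0 rail: origin [-17.   86.7 143.9] edge [-17.   12.7 160.2] toe [-17.   29.7 129.4] tilt [24.01 -0.   -0.  ] F rail [-0.1  1.  -3.7] T [-0.51 -0.04  0.02] op 0.13
turn [-0.    0.01  0.  ] shift [ 8.5  0.1 -3.5] tcp [ 570.9 -197.3  222.3]
t 9.0 rail: origin [-17.   86.7 143.9] edge [-17.   12.7 160.2] toe [-17.   29.7 129.4] tilt [24.01 -0.   -0.  ] F rail [-0.1  1.  -3.7] T [-0.51 -0.04  0.02] op 0.13
turn [-0.    0.01  0.  ] shift [18.2  0.1 -8.8] tcp [ 570.1 -197.9  211.3]
```

```bash
python3 -m pendant '[[0,0,0,4.5,0.1,-1.9,-1],[0,0,0,9,0.1,-3.8,-1],[0,0,0,13,0.1,-5.6,-1],[0,0,0,13,0.1,-5.6,-1]]' 80; python3 - <<'E'
from plan import *
goal(-17.1,24,edge=(12,140))
E
```

```text
t: 9.4
ee_pos: [570.4, -197.2, 216.3]
eef_rot: [-0.181, 0.514, 0.279, 0.791]
ft_force: [1.0, 0.1, -3.7]
opening: 0.13
t 9.4 rail: origin [-17.5  86.7 128.7] edge [-17.5  12.6 145. ] toe [-17.5  29.6 114.3] tilt [ 2.397e+01  5.000e-02 -1.000e-02] F rail [ 0.6  0.8 -3.7] T [-0.53 -0.06 -0.03] op 0.13
turn [-0.02 -0.03 -0.04] shift [ 4.3 -0.4 -2.6] tcp [ 570.1 -197.9  211.3]
```

```bash
python3 -m pendant '[[0,0,0,2.5,0,-1.3,-1],[0,0,0,5,0,-2.4,-1],[0,0,0,6,0,-2.8,-1],[0,0,0,6,0,-2.8,-1],[0,0,0,6,0,-2.8,-1]]' 80; python3 - <<'E'
from plan import *
Q={n:ctrl.read_camera(n) for n in ("wrist","side")}
crop(Q["side"],(280,180,440,340),"s5.png",4)
now()
E
```

```text
t: 9.9
ee_pos: [570.8, -197.5, 211.5]
eef_rot: [-0.182, 0.513, 0.279, 0.791]
ft_force: [-0.7, 0.1, 0.3]
opening: 0.124
t 10.0 rail: origin [-17.   86.9 123.9] edge [-17.   12.9 140.1] toe [-17.   29.9 109.4] tilt [24.02 -0.04  0.03] F rail [-2.4 -1.6  1.6] T [-0.52  0.22  0.05] op 0.129
```

View pics/s5.png

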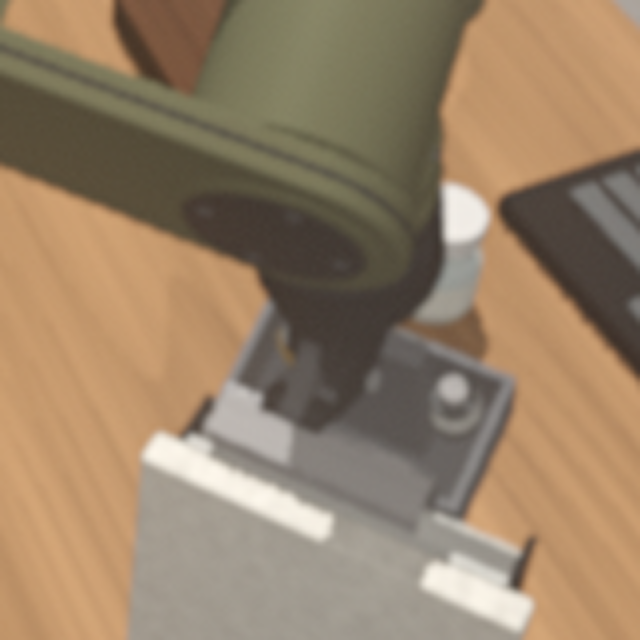

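```bash
python3 - <<'E'
from plan import *
for a,y in ((21,12.8),(18,12.5),(15,12.7),(12,13)): goal(-17.0,a,edge=(y,140.5))
E
```

```text
t 10.0 rail: origin [-17.   86.9 123.9] edge [-17.   12.9 140.1] toe [-17.   29.9 109.4] tilt [24.02 -0.04  0.03] F rail [-2.4 -1.6  1.6] T [-0.52  0.22  0.05] op 0.129
turn [0.03 3.02 0.03] shift [ 2.9 -0.   2.6] tcp [ 573.7 -195.2  209.9]
t 10.0 rail: origin [-17.   86.9 123.9] edge [-17.   12.9 140.1] toe [-17.   29.9 109.4] tilt [24.02 -0.04  0.03] F rail [-2.4 -1.6  1.6] T [-0.52  0.22  0.05] op 0.129
turn [0.03 6.02 0.03] shift [ 6.2 -0.   4.8] tcp [ 576.2 -193.1  207.8]
t 10.0 rail: origin [-17.   86.9 123.9] edge [-17.   12.9 140.1] toe [-17.   29.9 109.4] tilt [24.02 -0.04  0.03] F rail [-2.4 -1.6  1.6] T [-0.52  0.22  0.05] op 0.129
turn [0.03 9.02 0.03] shift [ 9.8 -0.   7.2] tcp [ 579.1 -190.8  205.5]
t 10.0 rail: origin [-17.   86.9 123.9] edge [-17.   12.9 140.1] toe [-17.   29.9 109.4] tilt [24.02 -0.04  0.03] F rail [-2.4 -1.6  1.6] T [-0.52  0.22  0.05] op 0.129
turn [ 0.03 12.02  0.04] shift [13.5 -0.   9.5] tcp [ 581.9 -188.6  203. ]
```

```bash
python3 -m pendant '[[0,1.5,0,0.3,0,1.2,-1],[0,3,0,1.6,0,2.5,-1],[0,4.5,0,3.2,0,3.6,-1],[0,6,0,4.9,0,4.8,-1],[0,7.5,0,6.6,0,6,-1],[0,9,0,8.5,0,7.2,-1],[0,9,0,8.5,0,7.2,-1]]' 80; python3 - <<'E'
from plan import *
for a,y in ((12,13),(9,13.2),(6,13.5),(3,13.7),(0,14)): goal(-17.0,a,edge=(y,140.3))
E
```

```text
t: 10.7
ee_pos: [579.0, -190.4, 205.9]
eef_rot: [-0.203, 0.574, 0.265, 0.748]
ft_force: [-0.0, 0.4, -3.5]
opening: 0.133
t 10.7 rail: origin [-17.4  83.4 113.2] edge [-17.3  12.9 141. ] toe [-17.3  24.8 107.9] tilt [14.96  0.    0.08] F rail [-0.3  0.2 -3.5] T [-0.3  -0.03  0.03] op 0.133
turn [ 0.08  2.96 -0.01] shift [ 3.9 -0.3  2.5] tcp [ 581.9 -188.6  202.8]
t 10.7 rail: origin [-17.4  83.4 113.2] edge [-17.3  12.9 141. ] toe [-17.3  24.8 107.9] tilt [14.96  0.    0.08] F rail [-0.3  0.2 -3.5] T [-0.3  -0.03  0.03] op 0.133
turn [ 0.08  5.96 -0.01] shift [ 7.3 -0.3  5.1] tcp [ 584.6 -186.4  200.1]
t 10.7 rail: origin [-17.4  83.4 113.2] edge [-17.3  12.9 141. ] toe [-17.3  24.8 107.9] tilt [14.96  0.    0.08] F rail [-0.3  0.2 -3.5] T [-0.3  -0.03  0.03] op 0.133
turn [ 0.08  8.96 -0.01] shift [10.9 -0.4  7.6] tcp [ 587.2 -184.3  197.3]
t 10.7 rail: origin [-17.4  83.4 113.2] edge [-17.3  12.9 141. ] toe [-17.3  24.8 107.9] tilt [14.96  0.    0.08] F rail [-0.3  0.2 -3.5] T [-0.3  -0.03  0.03] op 0.133
turn [ 8.000e-02  1.196e+01 -1.000e-02] shift [14.6 -0.4  9.8] tcp [ 589.6 -182.4  194.3]
t 10.7 rail: origin [-17.4  83.4 113.2] edge [-17.3  12.9 141. ] toe [-17.3  24.8 107.9] tilt [14.96  0.    0.08] F rail [-0.3  0.2 -3.5] T [-0.3  -0.03  0.03] op 0.133
turn [ 0.08 14.96 -0.  ] shift [18.4 -0.4 12. ] tcp [ 592.  -180.5  191.2]
```

Free (no contact force) and the toe is already under the bar. Continue the swing.

```bash
python3 -m pendant '[[0,1.5,0,2,0,1.3,-1],[0,3,0,3.9,0,2.5,-1],[0,4.5,0,5.6,0,3.8,-1],[0,6,0,7.3,0,5.1,-1],[0,7.5,0,9.1,0,6.4,-1],[0,9,0,10.9,0,7.6,-1],[0,9,0,10.9,0,7.6,-1],[0,9,0,10.9,0,7.6,-1]]' 80; python3 - <<'E'
from plan import *
for a,y in ((3,13.7),(0,14)): goal(-17.0,a,edge=(y,140))
E
```

```text
t: 11.5
ee_pos: [586.6, -184.4, 197.3]
eef_rot: [-0.223, 0.631, 0.248, 0.701]
ft_force: [1.6, 2.1, -3.8]
opening: 0.131
t 11.5 rail: origin [-17.3  78.5 102. ] edge [-17.3  13.1 140.3] toe [-17.3  19.7 105.8] tilt [6.03 0.   0.03] F rail [-0.6  2.5 -3.8] T [0.37 0.01 0.03] op 0.131
turn [ 0.03  3.03 -0.  ] shift [ 3.7 -0.3  3.2] tcp [ 589.6 -182.4  194. ]
t 11.5 rail: origin [-17.3  78.5 102. ] edge [-17.3  13.1 140.3] toe [-17.3  19.7 105.8] tilt [6.03 0.   0.03] F rail [-0.6  2.5 -3.8] T [0.37 0.01 0.03] op 0.131
turn [ 0.03  6.03 -0.  ] shift [ 7.1 -0.3  5.9] tcp [ 592.  -180.5  190.9]
```

```bash
python3 -m pendant '[[0,1.5,0,1.8,0,2.4,-1],[0,3,0,3.6,0,4,-1],[0,4.5,0,5.3,0,5.4,-1],[0,6,0,7,0,6.7,-1],[0,6,0,7,0,6.7,-1],[0,6,0,7,0,6.7,-1]]' 80; python3 - <<'E'
from plan import *
goal(-17.0,0,edge=(14,140))
p=ctrl.read_camera("side"); crop(p,(280,180,440,340),"s6.png",4)
p=ctrl.read_camera("wrist"); crop(p,(0,0,560,420),"w6.png",1); pickle.dump(p,open("Q6.pkl","wb"))
E
```

```text
t: 12.1
ee_pos: [592.5, -179.8, 191.0]
eef_rot: [-0.236, 0.667, 0.236, 0.667]
ft_force: [1.7, 1.0, -2.4]
opening: 0.123
t 12.1 rail: origin [-17.2  75.9  95.1] edge [-17.1  14.8 140.1] toe [-17.1  17.9 105.1] tilt [ 0.02 -0.01  0.04] F rail [ 0.3  2.  -2.4] T [ 0.76 -0.01  0.12] op 0.123
turn [0.04 0.02 0.01] shift [ 0.1 -0.2 -0.8] tcp [ 592.  -180.5  190.9]
```

View pics/w6.png

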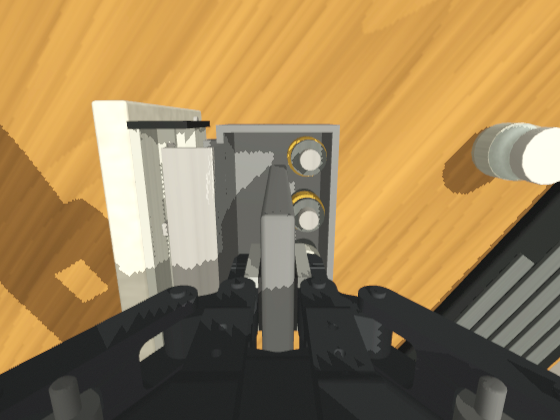

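View pics/s6.png

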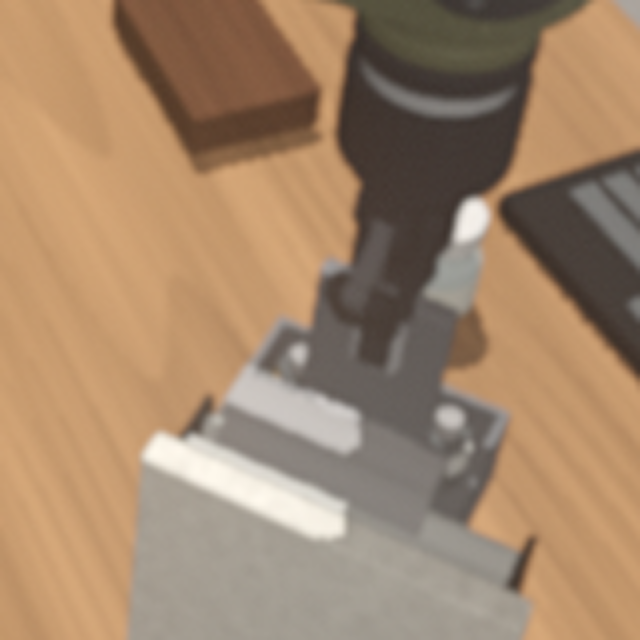

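```bash
python3 -m pendant '[[0,0.5,0,1.5,0,-0.5,-1],[0,0.5,0,2,0,-0.5,-1],[0,0.5,0,2,0,-0.5,-1]]' 25; python3 - <<'E'
from plan import *
now()
E
python3 -m pendant '[[0,0,0,0,0,0,-0.6],[0,0,0,0,0,0,-0.4],[0,0,0,0,0,0,-0.2],[0,0,0,0,0,0,0],[0,0,0,0,0,0,0]]' 25; python3 - <<'E'
from plan import *
now()
p=ctrl.read_camera("wrist"); crop(p,(0,0,560,420),"w7.png",1)
E
```

```text
t: 12.5
ee_pos: [592.7, -179.7, 190.7]
eef_rot: [-0.236, 0.668, 0.235, 0.665]
ft_force: [3.6, 4.5, -0.2]
opening: 0.126
t 12.5 rail: origin [-17.   75.6  94.8] edge [-17.   14.8 140.1] toe [-17.   17.6 105.1] tilt [-0.31 -0.06  0.01] F rail [-1.2  5.6 -0.2] T [1.23 0.34 0.14] op 0.126
t: 13.0
ee_pos: [591.5, -180.8, 189.1]
eef_rot: [-0.237, 0.67, 0.234, 0.664]
ft_force: [0.2, -0.1, -0.2]
opening: 0.506
t 13.0 rail: origin [-17.   73.6  93.2] edge [-17.   13.  138.8] toe [-17.   15.7 103.8] tilt [-0.53 -0.01 -0.01] F rail [ 0.2  0.1 -0.2] T [ 0.02 -0.06 -0.03] op 0.506
```

View pics/w7.png

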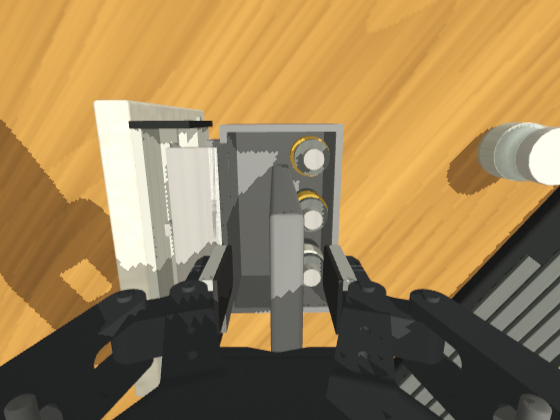

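```bash
python3 -m pendant '[[0,0,0,-15,0,0,0],[0,0,0,-40,0,0,0],[0,0,0,-80,0,0,0],[0,0,0,-120,0,0,0],[0,0,0,-150,0,0,0],[0,0,0,-150,0,0,0],[0,0,0,-150,0,0,0]]' 25; python3 - <<'E'
from plan import *
s=ctrl.observe(); print(s["t"],s["ft_force"])
q=ctrl.read_camera("wrist"); crop(q,(0,0,560,420),"w8.png",1)
p=ctrl.read_camera("side"); crop(p,(280,180,440,340),"s8.png",4)
w=cloud(q).reshape(-1,3); w=w[~np.isnan(w[:,0])]; r=(w-np.r_[O,0])@B
pc=lambda v:np.percentile(v,[1,50,99]).round(1)
for z0,z1,y0,y1 in [(222,236,40,110),(171,183,15,45),(141,149,40,125)]:
    m=(r[:,2]>z0)&(r[:,2]<z1)&(r[:,1]>y0)&(r[:,1]<y1)&(abs(r[:,0])<100); x=r[m]
    print(z0,m.sum(),*[pc(x[:,i]) for i in range(3)],cv2.minAreaRect(x[:,:2].astype(np.float32)))
    A_=np.c_[x[:,:2],np.ones(len(x))]; f=np.linalg.lstsq(A_,x[:,2],rcond=None)[0]; print("plane tilt deg",np.degrees(f[:2]).round(2))
E
```

```text
t: 13.75
ee_pos: [593.1, -179.7, 341.2]
eef_rot: [-0.237, 0.669, 0.234, 0.665]
ft_force: [0.8, 0.5, -0.9]
opening: 0.501
13.75 [ 0.84910414  0.48620495 -0.86644166]
222 1098 [-49.6 -20.7  12.5] [72.7 78.3 84.6] [225.8 228.6 230.3] ((-17.7333984375, 78.60545349121094), (12.01740837097168, 64.35698699951172), 89.93301391601562)
plane tilt deg [ 0.2  -0.65]
171 2382 [-66.9 -21.1  31.2] [23.  33.9 44.8] [177.1 178.7 180.3] ((-17.55524444580078, 33.753807067871094), (100.07054138183594, 22.4699764251709), 0.021493222564458847)
plane tilt deg [-0.03 -1.01]
141 1191 [-77.  -27.7  42.2] [ 43.5  97.3 112.1] [141.1 143.3 147.4] ((-17.209392547607422, 77.43826293945312), (119.94977569580078, 69.64998626708984), 0.2622736096382141)
plane tilt deg [-0.18 -1.24]
```

View pics/w8.png

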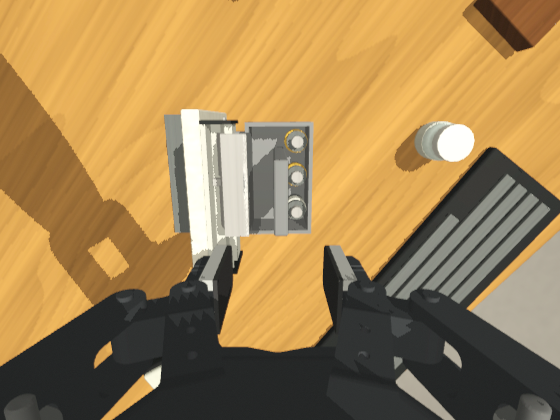

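View pics/s8.png

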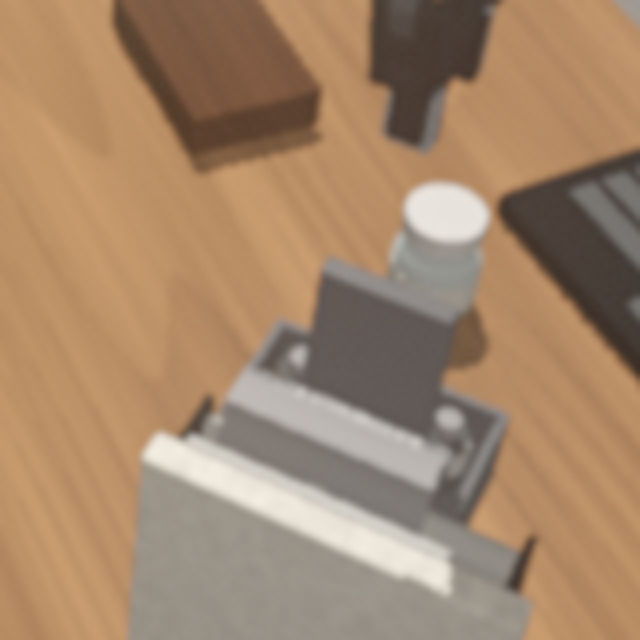

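```bash
python3 -c "
from station import ctrl
ctrl.finish_job(); print(ctrl.observe()['t'])"
```

```text
the job is handed in; nothing more can be done
the job is handed in; nothing more can be done
```

The caddy is hanging on the rail, level and released, and I handed the job in at about 14 s of the 54 s allowed. No verdict was reported.

**What I did:** I gripped the grey caddy by its handle plate and tipped it 24°. I found the key in the wrist picture at rail x of about -17 mm and lowered the strip into the channel there. The notch went over the key on the first try and the strip edge reached the floor at z 140, so no search along the rail was needed. I then swung it down level, opened the gripper and backed off upward.

**Forces:** The readings I took after each move stayed within about 6 N at the wrist.

**Last checks, measured from the wrist camera after letting go:**

| Check | Measured | Allowed |
|---|---|---|
| Origin x on rail | about -17 mm | -28 to 28 mm |
| Origin y on rail | about 76–77 mm | 70 to 80 mm |
| Origin z on rail | about 93–95 mm | 91 to 98 mm |
| Tilt | about 1°, front slightly low | under 4° |
| Turned from the rail | about 0.3° or less | under 4° |

- **Clear of everything:** the gripper was about 150 mm above the caddy with almost no force on it. The jar and slide box look untouched in the last pictures. I did not look at the mouse again, but the arm passed nowhere near it.
- **Disagreements:** the top and wrist cameras differed by about 2–3 mm, so I placed the caddy using the wrist view only. The small forward tilt is slack in the hook after release.

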